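Set the strip-width gauge with its knurled wheel

ROBOT

A 6-joint arm with a two-finger parallel gripper is mounted at the origin on the work surface. World frame = base frame: x ahead of the robot, y to its left, z up, the work surface at z = 0. Lengths are in m, angles in degrees, forces in N, time in s.
With the tool pointing down it reaches from about 0.25 to 0.8 m from the base axis. Payload 8.5 kg.
Tool frame: the origin (TCP) lies at the very end of the fingers, on their centre line; the grasp point (between the pads) lies behind it (r.grasp_offset is the x of the grasp point in the tool frame, in m); x points along the fingers, y is the direction in which the jaws open and shut, and the axes are right-handed (so a half turn about x gives the same grasp; the last joint's range is limited). The gripper opens to 85 mm and grips with 20 to 120 N. Pads are 22 mm wide; open, the fingers measure 114 mm over their backs; the gripper's body (76 mm by 85 mm) begins 54 mm behind the grasp point. The pads swing forward as they close: fully open they stand 13 mm farther back than shut.
Start: joints at [-63.14, 13.648, -0.773, 75.585, 0, 90], TCP at [0.237, -0.468, 0.231] pointing down, gripper open.
Joint ranges: [-152.45, 152.45], [-59.26, 108.67], [-65.41, 83.53], [-104.44, 129.93], [-82.83, 76.93], [-180, 180]. Speed limits (degrees/s): [127.2, 127.2, 159.86, 180, 180, 180].

INTERFACE

Orientations are given as [roll, pitch, yaw] about the fixed x, y, z axes, in that order (R = Rz(yaw) Ry(pitch) Rx(roll)).
In Python, from station import r gives the robot as it stands.
- The arm moves only by the tool play_rows, never from a script. Its argument "moves" is a list of rows, each a list of 7 numbers: the shift along the tool's x, y, z in cm, then the turn, a rotation vector about the tool's x, y, z in degrees, then the opening, from 0 (shut) to 1 (fully open). A call has 1 to 12 rows; each row is the pose to reach, as a shift and turn from the pose commanded when the call began, along the tool's axes at that moment; what a row does not reach only later rows make up. A row lasts 1/10 s, in which the tool goes at most 50 mm and 8.59 degrees, less where a joint would pass 70% of its speed; a pose out of reach is approached as far as the arm can. A call with a gripper value outside its range is refused whole. The fingers move at their own pace and stop on an object; "grip_force" is the grip in N (left out, the last holds). Time passes only in rows, so rows that repeat a pose let the fingers close. It gives the time, the measured TCP pose, the force and the opening at its end, in the units of the state.
- r.observe(): the state, without advancing time (a new reading comes with each control period).
- r.capture(name): name is "scene" or "top"; returns a dict with "color" (384x512x3 uint8, red, green, blue), "K" (3x3 intrinsics, pixels), "rvec" (rotation vector, rad) and "tvec" (3), from world to camera coordinates, as OpenCV has them. Camera axes: x right, y down, z forward; pixel columns grow to the right and rows downward; lengths in m; the calibration is good to about 2 mm. A picture is of the moment at which its call begins. There is no depth.
- r.finish_job(): hands the job in, once; it reports no verdict.
Trained networks look in the newest picture that a camera, given by its name, has taken for a name from the list of things; names that differ only in an ending like _2 or _b are one class to them, and where a whole thing is asked for, a point or a joint stands for the part that bears it (a point fixed in the world has none). Each returns a list of dicts, best first, with "score" (0 to 1); they miss things now and then, are a little off and sometimes report something else, mostly with a low value. They report only what shows in the picture. A call takes as long as a camera call.
- r.spot_in(target, camera): "rect" ([left, top, right, bottom] in pixels, round what is visible of it).
- r.regions_of(target, camera): "pixels" (384x512 bool, what is visible of it) and "rect" ([left, top, right, bottom] in pixels, round what is visible of it).
- r.place_of(target, camera): "position" ([column, row] in pixels: a listed point, or the origin of a listed thing).
The state is a dict: "time": time; "joints": joint angles; "joint_velocities": joint speeds; "effort": joint torques, N m; "tool_pos": TCP position; "orientation": TCP orientation; "ft_force": force on the tool from outside, world axes, zero at the start; "torque": the same for the moment, N m; "grip_width": opening from 0.0 (shut) to 1.0 (fully open).
Only numpy, scipy, OpenCV 4.12 (cv2) and the standard library are available. Lean on these libraries where they do the work, as an engineer would, in place of code of your own. Each camera call takes 0.05 s, during which the arm holds its last target.

TASK

Set the clay-strip gauge for the next job: with a fingertip, press lightly on the top of the knurled wheel and roll it until the gap between the fences has closed so far that the sliding fence's pointer stands in the middle of the dark band on the mark clip, then take the finger away. Use only the wheel: do not pinch it or push the sliding fence, and leave the bottle, jar, cup and palette where they are.

Things in the scene. Friction and masses are not known exactly. Their poses are not given: they have to be found in the camera images.
- gauge: clay-strip width gauge, screwed down: plywood bed 170 x 290 x 12 mm with two aluminium fences, 45 mm high over the table. Origin on the table under the fixed fence's inner face. Own z up; own y runs along the slide, from the fixed fence (inner face at y = 0) towards the sliding fence (+y); own x along the fences and the wheel's axle. Bed spans x +-85, y -165 to +125 mm
- wheel: knurled steel adjuster wheel, 60 mm diameter, 22 mm wide, upright between two grey cheeks (tops 72 mm above the table), beyond the fixed fence. Origin at its centre, on the axle, at x = 0, y = -85, z = 52 mm of the gauge; the frame turns with it. Only its top 10 mm stand free. Its bearing is rigid: it does not give under a press. It stays where it is left
- wheel_top (a point): highest point of the wheel, 82 mm above the table; fixed to the gauge. A shut fingertip pressed on it with 5 to 15 N and drawn along the gauge's -y closes the gap, along +y opens it: 12 mm of fence travel per radian, so 12 mm per 30 mm of fingertip travel without slip. About 1 N at the rim turns it; repeat strokes. End stops at gaps of 60 and 5 mm
- fence: sliding fence, aluminium bar 100 x 20 mm, driven by the wheel through gears in the bed. Origin at the tip of its pointer, a dark steel bar 4 mm wide sticking out over the front rail, 30 mm above the table, in line with the fence's inner face. Slides along the gauge's y only; the gap equals its origin's y in the gauge's frame (45 to 59 mm at the start). Not to be touched
- mark: gauge mark: fixed aluminium clip 26 mm wide on the front rail beside the pointer's path, with a dark band 8 mm wide across its top, 30 mm above the table. Origin at the centre of the band; same axes as the gauge. It stands for a gap of 12 to 32 mm (its y in the gauge's frame). The gap is right when pointer and band have the same y in the gauge's frame
- bottle: squat green paint bottle, 48 mm diameter, 110 mm tall with its cap, loose, origin at the centre of its underside; to be left alone
- jar: white round jar, 56 mm diameter, 70 mm tall with its lid, loose, origin at the centre of its underside; to be left alone
- cup: terracotta brush cup, 68 mm diameter at the rim, 80 mm tall, loose, origin at the centre of its underside; to be left alone
- palette: flat round white paint palette, 100 mm diameter, 12 mm high, loose, origin at the centre of its underside; to be left alone

How it is judged:
By the outcome, as a careful person would: the job done as asked, in the order asked, and still so for the second after the job is handed in, with the robot touching nothing.
It also fails if it takes over 48 s, if anything falls off the work surface, if the arm or the gripper's body presses on something with over 40 N, if the wrist force passes 120 N, or if a joint passes its speed limit or range.

## Working session

There is one attempt and no reset: what is moved stays moved. The work goes in short steps, Python scripts to look and compute and a tool call to move; the robot and the scene stay as the last step left them, time stands still between calls to the robot, and variables do not carry over. Pictures are saved under pics/ and viewed, and the job is handed in when it is done.

Besides the shell and the picture viewer there is one more tool, called after ">>>" as a command line: name --pt "numbers of a row" for each row, then --argument value for the rest. play_rows: Moves the arm, as the interface text tells. Its arguments: {"type":"object","properties":{"moves":{"type":"array","items":{"type":"array","items":{"type":"number"}}},"grip_force":{"type":"number"}},"required":["moves"]}

```bash
ls; mkdir -p pics; python3 - <<'E'
from station import r
import cv2,numpy as np
print(r.observe(), r.grasp_offset)
for c in ("scene","top"):
    d=r.capture(c); cv2.imwrite(f"pics/{c}0.png",cv2.cvtColor(d["color"],cv2.COLOR_RGB2BGR))
    R=cv2.Rodrigues(np.array(d["rvec"]))[0]; print(c,-R.T@d["tvec"],R[2],d["K"])
    for t in ["gauge","wheel","wheel_top","fence","mark"]:
        print(t,[(np.round(x["position"],1),round(x["score"],2)) for x in r.place_of(t,c)][:3])
E
```

```text
pics
{'time': 0.0, 'joints': array([-6.31396094e+01,  1.36814402e+01, -8.17575611e-01,  7.55856921e+01,
        5.51457560e-04,  9.00008582e+01]), 'joint_velocities': array([ 0.0537259 , -0.03718724,  0.05437094,  0.09001271,  0.02309798,
        0.10044978]), 'effort': array([-2.12999505e-03, -5.38777184e+01,  3.46437764e+01,  1.81184179e-02,
       -9.23775838e-05,  2.93956884e-05]), 'tool_pos': array([ 0.23701186, -0.4679709 ,  0.23066892]), 'orientation': array([-90.37213791,  89.9152903 , 116.48739405]), 'ft_force': array([-0.05941297, -0.28324141, -0.30912507]), 'torque': array([-0.01569948,  0.02590972, -0.04619445]), 'grip_width': 0.9980764166510006} -0.0187
scene [0.88743718 0.606343   0.58561897] [-0.39320726 -0.67629169 -0.62291059] [[497.82525982   0.         251.80682355]
 [  0.         497.82525982 192.16924136]
 [  0.           0.           1.        ]]
gauge [(array([242.2, 182.8]), 0.63)]
wheel [(array([235.4, 136. ]), 0.89)]
wheel_top [(array([236.6, 124.4]), 0.74)]
fence [(array([236. , 139.4]), 0.74), (array([287.6, 180.5]), 0.64)]
mark [(array([289.6, 168.6]), 0.59)]
top [0.52740831 0.05287629 0.93266182] [ 6.26287458e-02 -6.59445139e-04 -9.98036675e-01] [[425.22368922   0.         258.518936  ]
 [  0.         425.22368922 184.5267468 ]
 [  0.           0.           1.        ]]
gauge [(array([309.7, 216.7]), 0.9), (array([275.7, 239.2]), 0.44)]
wheel [(array([351.9, 229.3]), 0.73)]
wheel_top [(array([358.9, 231.7]), 0.69)]
fence [(array([275.4, 238.3]), 0.9)]
mark []
```

View pics/scene0.png

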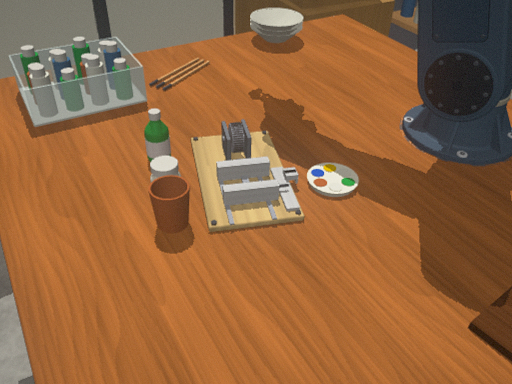

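View pics/top0.png

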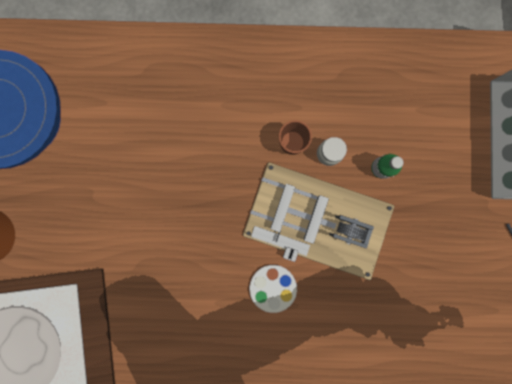

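The gauge is clear in both views: its wheel is at about (352,231) in the top view and the mark clip at about (290,253). I'll enlarge both.

```bash
cat > h.py <<'E'
import cv2,numpy as np
from station import r
def crop(d,x0,y0,x1,y1,s,name):
    im=cv2.cvtColor(d["color"],cv2.COLOR_RGB2BGR)[y0:y1,x0:x1]
    cv2.imwrite(name,cv2.resize(im,None,fx=s,fy=s,interpolation=cv2.INTER_CUBIC))
def proj(d,P):
    return cv2.projectPoints(np.array(P,float).reshape(-1,3),np.array(d["rvec"]),np.array(d["tvec"]),np.array(d["K"]),None)[0][:,0]
def back(d,uv,z):
    R=cv2.Rodrigues(np.array(d["rvec"]))[0];c=-R.T@np.array(d["tvec"])
    v=R.T@np.linalg.inv(d["K"])@np.array([uv[0],uv[1],1.]); return c+v*(z-c[2])/v[2]
E
python3 - <<'E'
from h import *
d=r.capture("top"); crop(d,235,155,405,285,4.5,"pics/tz.png")
e=r.capture("scene"); crop(e,180,110,310,235,4.7,"pics/sz.png")
np.save("cams.npy",{"top":d,"scene":e},allow_pickle=True)
E
```

```text
(no output)
```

View pics/tz.png

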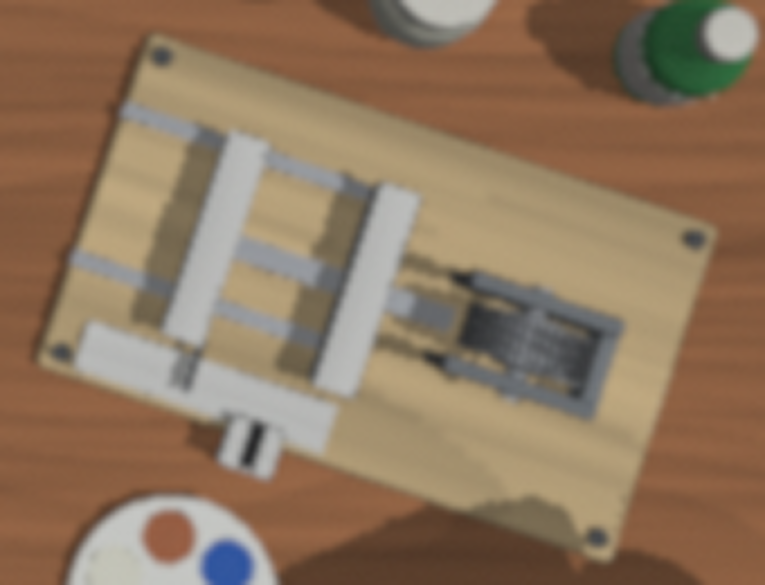

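View pics/sz.png

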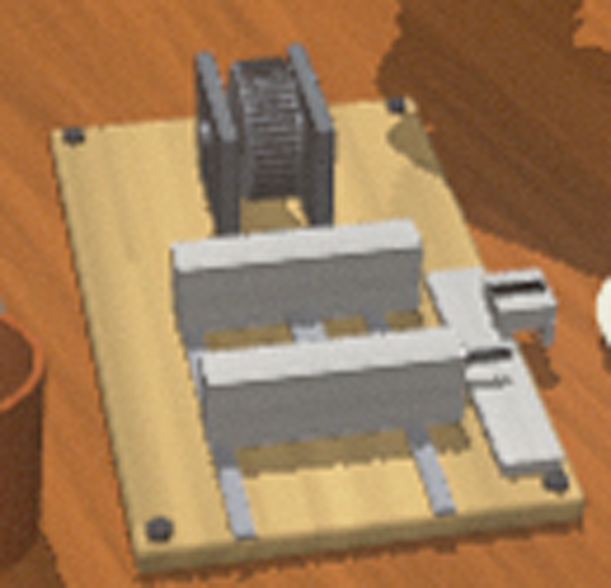

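```bash
cat > fit.py <<'E'
from h import *
from scipy.optimize import least_squares
C=np.load("cams.npy",allow_pickle=True).item()
pt=lambda u,v:np.array([235+(u+.5)/4.5-.5,155+(v+.5)/4.5-.5])
ps=lambda u,v:np.array([180+(u+.5)/4.7-.5,110+(v+.5)/4.7-.5])
L=[("top",pt(148,35),(85,125,12)),("top",pt(718,230),(85,-165,12)),("top",pt(608,562),(-85,-165,12)),("top",pt(40,360),(-85,125,12)),
("scene",ps(52,133),(85,-165,12)),("scene",ps(138,552),(85,125,12)),("scene",ps(582,500),(-85,125,12)),("scene",ps(412,100),(-85,-165,12))]
def W(p,P):
    a=p[2];R=np.array([[np.cos(a),-np.sin(a),0],[np.sin(a),np.cos(a),0],[0,0,1]])
    return np.array(P)/1000@R.T+[p[0],p[1],0]
def G(p,X): return (W([0,0,-p[2]],(np.array(X)-[p[0],p[1],0])*1000))*1000
def f(p,cams=("top","scene")): return np.concatenate([proj(C[c],W(p,P))[0]-uv for c,uv,P in L if c in cams])
x0=np.append(back(C["top"],(309.7,216.7),.012)[:2],0)
def solve(cams):
    return min((least_squares(f,np.append(x0[:2],a),args=(cams,)) for a in np.arange(-3,3.2,.7)),key=lambda s:s.cost)
if __name__=="__main__":
    for cams in (("top",),("scene",),("top","scene")):
        s=solve(cams); p=s.x; print(cams,p[:2].round(4),np.rad2deg(p[2]).round(2),s.fun.round(1))
        print(" wheel_top",W(p,(0,-85,82)).round(4))
        for c,n,uv in [("top","band",pt(253,445)),("top","ptr",pt(183,368)),("scene","band",ps(517,289)),("scene","ptr",ps(490,354))]:
            print("  ",c,n,G(p,back(C[c],uv,.030)).round(1))
    np.save("pose.npy",p)
    for n,o in ("cup",.08),("jar",.07),("bottle",.11),("palette",.012): pass
    print("jar",back(C["top"],(334,150),.07),"bottle",back(C["top"],(397,162),.11))
E
python3 fit.py
```

```text
('top',) [ 0.5171 -0.0602] -17.76 [ 0.5 -1.   0.5 -0.6  0.4  0.7 -1.3  0.9]
 wheel_top [ 0.4912 -0.1412  0.082 ]
   top band [-85.8  15.5  30. ]
   top ptr [-62.6  58.2  30. ]
   scene band [-84.1  16.1  30. ]
   scene ptr [-62.7  55.8  30. ]
('scene',) [ 0.519  -0.0599] -17.83 [-0.5 -0.8 -1.   0.7  1.2 -0.   0.4 -0.8]
 wheel_top [ 0.493  -0.1408  0.082 ]
   top band [-87.5  14.5  30. ]
   top ptr [-64.4  57.2  30. ]
   scene band [-85.8  15.1  30. ]
   scene ptr [-64.4  54.8  30. ]
('top', 'scene') [ 0.5181 -0.0603] -17.82 [ 0.6 -1.5  0.5 -1.   0.3  0.3 -1.3  0.4 -0.2 -1.  -0.5  0.4  1.5 -0.3
  0.6 -1. ]
 wheel_top [ 0.4921 -0.1412  0.082 ]
   top band [-86.7  15.2  30. ]
   top ptr [-63.6  57.9  30. ]
   scene band [-85.1  15.8  30. ]
   scene ptr [-63.6  55.5  30. ]
jar [ 0.65596183 -0.10022485  0.07      ] bottle [ 0.62946919 -0.21605906  0.11      ]
```

```bash
cat > plan.py <<'E'
from h import *
from fit import W,G
from scipy.spatial.transform import Rotation as Ro
p=np.load("pose.npy")
def state():
    o=r.observe();R=Ro.from_euler("xyz",o["orientation"],degrees=True).as_matrix();return o,R
def report(target_g,yaxis_g=(0,1,0)):
    o,R=state(); t=W(p,target_g)
    gy=W([0,0,p[2]],np.array(yaxis_g)*1000.)
    gy=gy/np.linalg.norm(gy)
    if R[:,1]@gy<0: gy=-gy
    x=np.array([0,0,-1.]);T=np.column_stack([x,gy,np.cross(x,gy)])
    print("t",o["time"],"tcp gauge",G(p,o["tool_pos"]).round(2),"F",o["ft_force"].round(2),"joints",o["joints"].round(1))
    print("R",R.round(3).tolist()," gauge +y in tool cm/cm",(R.T@W([0,0,p[2]],(0,1000,0))).round(3))
    print("shift cm",(R.T@(t-o["tool_pos"])*100).round(2),"rotvec deg",np.rad2deg(Ro.from_matrix(R.T@T).as_rotvec()).round(2))
E
python3 -c "
from plan import *
report((0,-85,120))"
```

```text
t 0.7 tcp gauge [-142.54 -474.41  231.28] F [0.11 0.25 0.4 ] joints [-63.1  13.6  -0.8  75.6   0.   90. ]
R [[-0.0, 0.452, -0.892], [0.0, -0.892, -0.452], [-1.0, -0.0, -0.0]]  gauge +y in tool cm/cm [ 0.    -0.711 -0.703]
shift cm [ 11.13 -17.66 -37.52] rotvec deg [4.468e+01 0.000e+00 1.000e-02]
```

>>> play_rows --pt "0 -4 -8 -15 0 0 0" --pt "3 -8 -17 -30 0 0 0" --pt "6 -12 -26 -45.3 0 0 0" --pt "9 -18 -38 -45.3 0 0 0" --pt "9 -18 -38 -45.3 0 0 0" --pt "9 -18 -38 -45.3 0 0 0" --pt "9 -18 -38 -45.3 0 0 0" --pt "9 -18 -38 -45.3 0 0 0" --pt "9 -18 -38 -45.3 0 0 0" --pt "9 -18 -38 -45.3 0 0 0" --pt "9 -18 -38 -45.3 0 0 0" --pt "9 -18 -38 -45.3 0 0 0" --grip_force 40

```text
time: 1.9
tool_pos: [0.4945, -0.1366, 0.1415]
orientation: [10.2, 90.0, -97.7]
ft_force: [-0.1, 0.1, 0.3]
grip_width: 0.003
```

```bash
python3 -c "
from plan import *
report((0,-76,90),(1,0,0))
d=r.capture('top'); crop(d,235,155,405,285,4.5,'pics/t1.png')
d=r.capture('scene'); crop(d,180,60,310,235,3.4,'pics/s1.png')"
```

```text
t 1.9 tcp gauge [  0.94 -79.82 141.53] F [-0.08  0.06  0.34] joints [-15.4  15.2 -12.3  62.6  -0.   92.4]
R [[-0.0, 0.952, -0.307], [-0.0, -0.307, -0.952], [-1.0, 0.0, 0.0]]  gauge +y in tool cm/cm [-0.    -0.001 -1.   ]
shift cm [ 5.15 -0.09 -0.38] rotvec deg [-0.04  0.01 -0.  ]
```

View pics/s1.png

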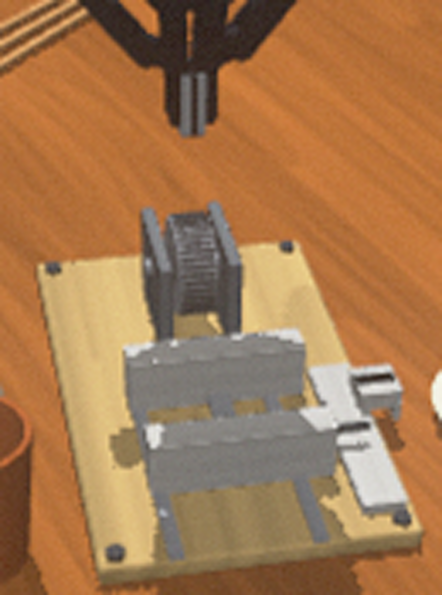

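The shut fingertip (about (193,130) in the crop) hangs over the wheel. The tool's +z is the gauge's -y, so closing strokes go along +z.

>>> play_rows --pt "2.5 -0.1 -0.4 0 0 0 0" --pt "4.8 -0.1 -0.4 0 0 0 0" --pt "5.4 -0.1 -0.4 0 0 0 0" --pt "5.4 -0.1 -0.4 0 0 0 0"

```text
time: 2.4
tool_pos: [0.4944, -0.1324, 0.087]
orientation: [-88.0, 89.9, 164.0]
ft_force: [0.0, 0.5, 0.0]
grip_width: 0.0
```

>>> play_rows --pt "0.1 0 0 0 0 0 0" --pt "0.2 0 0 0 0 0 0" --pt "0.3 0 0 0 0 0 0" --pt "0.3 0 0 0 0 0 0"

```text
time: 2.8
tool_pos: [0.4953, -0.132, 0.0847]
orientation: [99.2, 90.0, -8.6]
ft_force: [-0.7, 0.4, -0.6]
grip_width: 0.004
```

>>> play_rows --pt "0.05 0 0 0 0 0 0" --pt "0.1 0 0 0 0 0 0" --pt "0.1 0 0 0 0 0 0"

```text
time: 3.1
tool_pos: [0.4951, -0.1319, 0.0833]
orientation: [-118.0, 90.0, 134.2]
ft_force: [-0.1, 0.2, -0.7]
grip_width: -0.002
```

>>> play_rows --pt "0.05 0 0 0 0 0 0" --pt "0.05 0 0 0 0 0 0"

```text
time: 3.3
tool_pos: [0.4951, -0.1319, 0.0827]
orientation: [-117.4, 90.0, 134.8]
ft_force: [0.4, 0.7, 0.9]
grip_width: -0.003
```

>>> play_rows --pt "0.05 0 0 0 0 0 0" --pt "0.05 0 0 0 0 0 0"

```text
time: 3.5
tool_pos: [0.4951, -0.1319, 0.0822]
orientation: [-119.9, 90.0, 132.3]
ft_force: [0.1, 0.2, 0.2]
grip_width: -0.001
```

>>> play_rows --pt "0.03 0 0 0 0 0 0" --pt "0.03 0 0 0 0 0 0"

```text
time: 3.7
tool_pos: [0.4952, -0.1319, 0.082]
orientation: [-150.8, 90.0, 101.4]
ft_force: [1.1, -0.3, 1.1]
grip_width: 0.001
```

>>> play_rows --pt "0.03 0 0 0 0 0 0" --pt "0.03 0 0 0 0 0 0"

```text
time: 3.9
tool_pos: [0.4952, -0.132, 0.0819]
orientation: [109.8, 90.0, 1.9]
ft_force: [-0.7, 0.1, 2.6]
grip_width: 0.001
```

>>> play_rows --pt "0.05 0 0 0 0 0 0" --pt "0.05 0 0 0 0 0 0"

```text
time: 4.1
tool_pos: [0.4952, -0.1319, 0.0817]
orientation: [100.5, 90.0, -7.3]
ft_force: [-2.2, -0.2, 8.0]
grip_width: 0.005
```

>>> play_rows --pt "0.04 0 0 0 0 0 0" --pt "0.04 0 0 0 0 0 0"

```text
time: 4.3
tool_pos: [0.4953, -0.132, 0.0816]
orientation: [97.3, 90.0, -10.6]
ft_force: [-2.2, 0.9, 11.9]
grip_width: -0.002
```

Pressing with about 12 N, so I start the first stroke.

>>> play_rows --pt "0 0 0.3 0 0 0 0" --pt "0 0 0.6 0 0 0 0" --pt "0 0 0.9 0 0 0 0" --pt "0 0 0.9 0 0 0 0"

```text
time: 4.7
tool_pos: [0.4925, -0.1407, 0.0818]
orientation: [104.9, 89.9, -2.9]
ft_force: [-4.3, 1.0, 14.0]
grip_width: -0.001
```

>>> play_rows --pt "0 0 0.3 0 0 0 0" --pt "0 0 0.6 0 0 0 0" --pt "0 0 0.9 0 0 0 0" --pt "0 0 0.9 0 0 0 0"

```text
time: 5.1
tool_pos: [0.4898, -0.1493, 0.0817]
orientation: [99.7, 89.9, -8.1]
ft_force: [-3.6, 0.4, 12.0]
grip_width: -0.002
```

```bash
python3 -c "
from plan import *
report((0,-94,82),(1,0,0))
d=r.capture('top'); crop(d,235,155,405,285,4.5,'pics/t2.png')
d=r.capture('scene'); crop(d,180,110,310,235,4.7,'pics/s2.png')"
```

```text
t 5.1 tcp gauge [  0.31 -93.4   81.72] F [-3.58  0.35 11.99] joints [-17.   17.9 -18.   54.    0.   90.9]
R [[0.001, 0.952, -0.307], [-0.0, -0.307, -0.952], [-1.0, 0.001, -0.0]]  gauge +y in tool cm/cm [ 0.    -0.001 -1.   ]
shift cm [-0.03 -0.03  0.06] rotvec deg [-0.03 -0.01 -0.06]
```

View pics/s2.png

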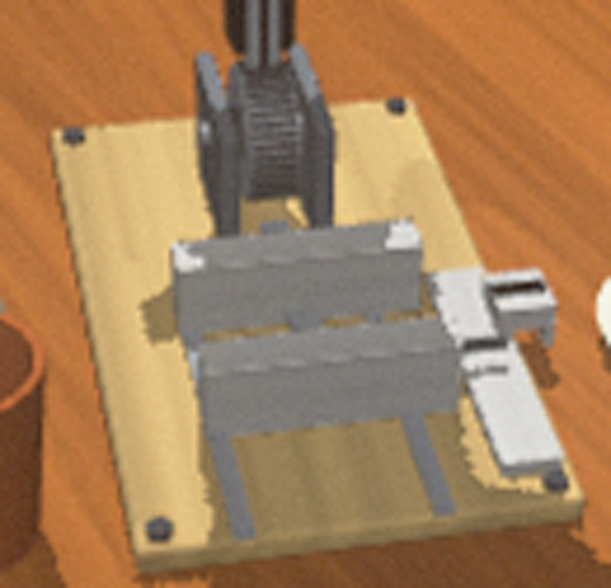

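The pointer moved from about (490,354) to (486,345), towards the band. Repeating the stroke.

>>> play_rows --pt "-0.4 0 0 0 0 0 0" --pt "-0.4 0 -0.9 0 0 0 0" --pt "-0.4 0 -1.8 0 0 0 0" --pt "-0.15 0 -1.8 0 0 0 0" --pt "0 0 -1.8 0 0 0 0" --pt "0 0 -1.8 0 0 0 0" --pt "0 0 -1.4 0 0 0 0" --pt "0 0 -1.0 0 0 0 0" --pt "0 0 -0.6 0 0 0 0" --pt "0 0 -0.3 0 0 0 0" --pt "0 0 0 0 0 0 0" --pt "0 0 0 0 0 0 0"

```text
time: 6.4
tool_pos: [0.4898, -0.1493, 0.0817]
orientation: [90.0, 89.9, -17.8]
ft_force: [-4.6, -0.0, 14.7]
grip_width: -0.005
```

>>> play_rows --pt "-0.4 0 0 0 0 0 0" --pt "-0.4 0 -0.9 0 0 0 0" --pt "-0.4 0 -1.8 0 0 0 0" --pt "-0.15 0 -1.8 0 0 0 0" --pt "0 0 -1.8 0 0 0 0" --pt "0 0 -1.8 0 0 0 0" --pt "0 0 -1.4 0 0 0 0" --pt "0 0 -1.0 0 0 0 0" --pt "0 0 -0.6 0 0 0 0" --pt "0 0 -0.3 0 0 0 0" --pt "0 0 0 0 0 0 0" --pt "0 0 0 0 0 0 0"

```text
time: 7.6
tool_pos: [0.4898, -0.1493, 0.0817]
orientation: [90.2, 89.9, -17.7]
ft_force: [-3.8, -0.5, 15.2]
grip_width: 0.002
```

```bash
python3 -c "
from plan import *
d=r.capture('top'); crop(d,265,215,325,265,12,'pics/t3.png')
d=r.capture('scene'); crop(d,270,155,310,215,10,'pics/s3.png')"
```

```text
(no output)
```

View pics/s3.png

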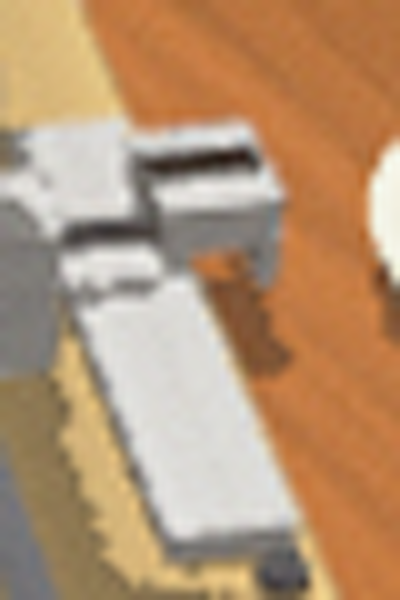

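View pics/t3.png

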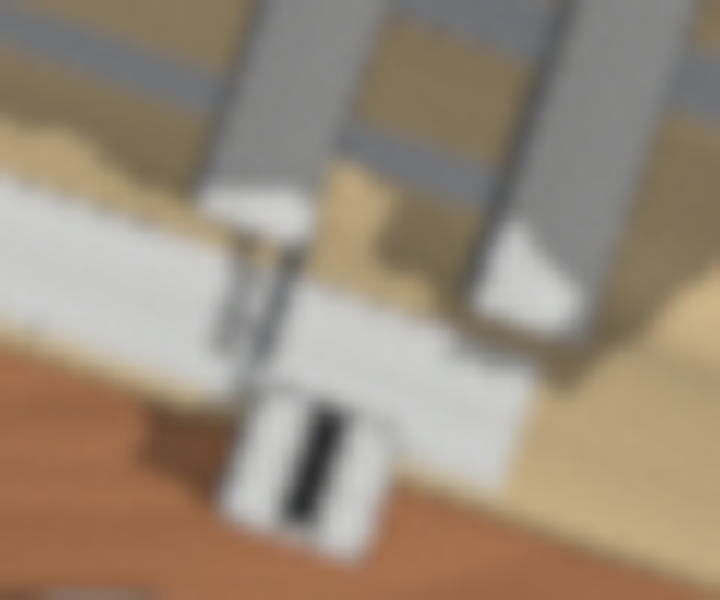

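```bash
cat > m.py <<'E'
from plan import *
C=np.load("cams.npy",allow_pickle=True).item()
def m(c,x0,y0,s,pts):
    for u,v in pts: print(c,(u,v),G(p,back(C[c],(x0+(u+.5)/s-.5,y0+(v+.5)/s-.5),.03)).round(2))
E
python3 -c "
from m import *
m('top',265,215,12,[(314,465),(273,315),(288,255),(258,370)])
m('scene',270,155,10,[(203,160),(110,230)])"
```

```text
top (314, 465) [-86.36  15.62  30.  ]
top (273, 315) [-63.98  30.91  30.  ]
top (288, 255) [-53.19  31.83  30.  ]
top (258, 370) [-73.93  30.28  30.  ]
scene (203, 160) [-85.96  14.13  30.  ]
scene (110, 230) [-63.12  32.59  30.  ]
```

>>> play_rows --pt "-0.4 0 0 0 0 0 0" --pt "-0.4 0 -0.9 0 0 0 0" --pt "-0.4 0 -1.8 0 0 0 0" --pt "-0.15 0 -1.8 0 0 0 0" --pt "-0.03 0 -1.8 0 0 0 0" --pt "-0.03 0 -1.8 0 0 0 0" --pt "-0.03 0 -1.4 0 0 0 0" --pt "-0.03 0 -1.0 0 0 0 0" --pt "-0.03 0 -0.6 0 0 0 0" --pt "-0.03 0 -0.3 0 0 0 0" --pt "-0.03 0 0 0 0 0 0" --pt "-0.03 0 0 0 0 0 0"

```text
time: 8.9
tool_pos: [0.4898, -0.1492, 0.0817]
orientation: [91.8, 90.0, -16.1]
ft_force: [-2.8, 0.2, 12.2]
grip_width: -0.001
```

```bash
python3 -c "
from plan import *
d=r.capture('top'); crop(d,265,215,325,265,12,'pics/t4.png')
d=r.capture('scene'); crop(d,270,155,310,195,14,'pics/s4.png')"
```

```text
(no output)
```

View pics/s4.png

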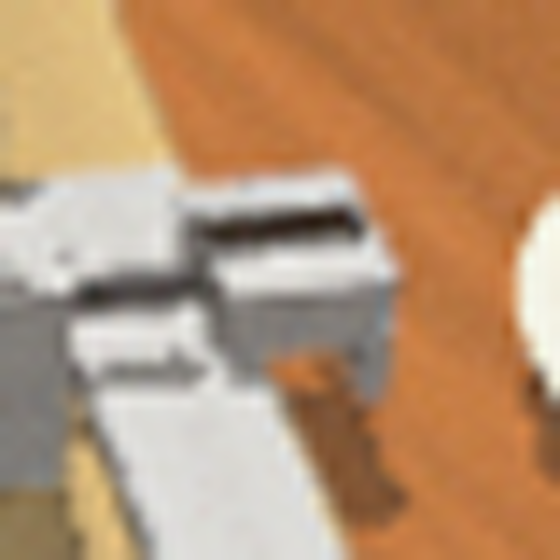

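View pics/t4.png

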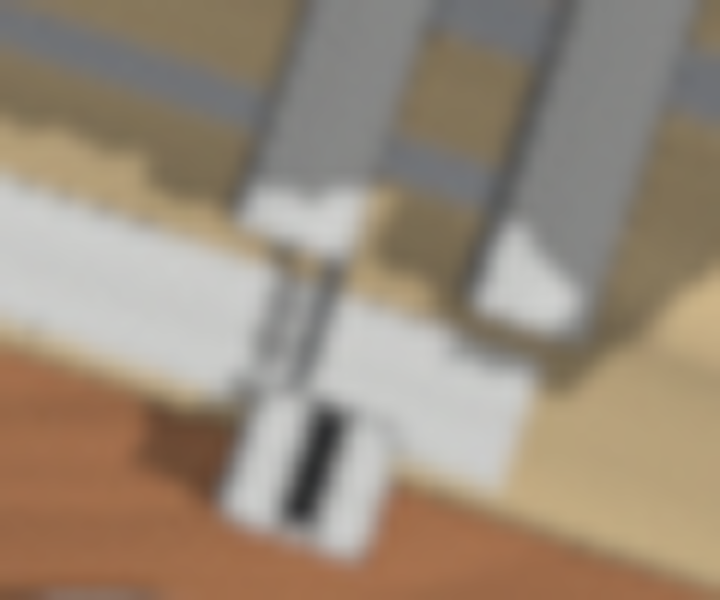

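```bash
python3 -c "
from m import *
m('top',265,215,12,[(314,465),(320,320),(334,265)])
m('scene',270,155,14,[(280,226),(145,290)])"
```

```text
top (314, 465) [-86.36  15.62  30.  ]
top (320, 320) [-62.09  22.82  30.  ]
top (334, 265) [-52.19  23.61  30.  ]
scene (280, 226) [-85.27  14.43  30.  ]
scene (145, 290) [-63.66  25.39  30.  ]
```

The top and scene cameras disagree by about 4 mm on the offset, so I'll take intensity profiles along the slide in both.

```bash
cat > prof.py <<'E'
from m import *
from fit import solve
def prof(d,c,x,ys,z=.03,pp=None):
    pp=p if pp is None else pp
    uv=proj(d,np.array([W(pp,(x,y,z*1000)) for y in ys])).astype(np.float32)
    g=cv2.cvtColor(d["color"],cv2.COLOR_RGB2GRAY).astype(np.float32)
    return cv2.remap(g,uv[:,0],uv[:,1],cv2.INTER_LINEAR)
ys=np.arange(0,42,1.)
def run(save):
    for c in ("top","scene"):
        d=r.capture(c); np.save(f"{save}_{c}.npy",d,allow_pickle=True); pp=solve((c,)).x
        print(c,"y   "," ".join("%3d"%y for y in ys))
        for x in (-56,-60,-62,-64,-66,-68,-70,-74,-78,-80,-83,-86,-89,-92,-95): print("%5d"%x,"   "," ".join("%3d"%v for v in prof(d,c,x,ys,pp=pp)))
E
python3 -c "
from prof import *
run('c4')"
```

```text
top y      0   1   2   3   4   5   6   7   8   9  10  11  12  13  14  15  16  17  18  19  20  21  22  23  24  25  26  27  28  29  30  31  32  33  34  35  36  37  38  39  40  41
  -56     149 157 164 171 173 175 175 175 176 178 181 182 183 181 179 178 179 180 180 175 163 148 131 116 119 125 132 140 141 137 134 137 139 152 164 173 181 184 184 186 186 187
  -60     186 190 196 199 202 202 202 202 202 202 202 202 202 202 202 202 202 201 197 191 179 160 141 131 123 134 144 147 146 143 141 143 154 165 180 192 198 202 203 203 203 203
  -62     197 200 201 203 203 203 203 203 203 203 203 203 203 202 203 203 203 202 198 193 179 164 146 129 129 136 143 147 148 143 139 146 155 168 183 193 199 203 203 203 203 203
  -64     201 201 202 202 202 202 202 203 202 202 202 202 202 202 202 202 202 201 200 191 180 162 142 130 130 134 144 152 148 143 143 147 156 170 183 192 199 201 202 202 202 201
  -66     200 200 200 200 200 200 200 200 200 200 200 200 200 201 200 200 200 200 196 189 178 158 139 130 124 132 143 146 144 142 140 141 153 165 178 190 196 198 199 200 200 200
  -68     200 200 200 200 200 200
[... 3895 characters left out ...]
46 156 169 185 200 215 209 203 195 165 132  96  72  61  53  52  80 109 138 165 189 216 223 223 223 219 211 203 188 163 138 118 120 122 124 124 124 124 124 124 123 120
  -89     145 154 164 180 195 213 214 205 195 176 141 100  57  56  56  58  77 104 130 153 177 201 220 219 218 216 206 196 185 167 148 130 123 124 125 125 125 125 124 120 116 112
  -92     139 150 164 179 193 209 223 212 202 192 156 110  66  49  58  68  82 110 133 160 180 199 217 220 218 215 206 192 175 157 145 133 125 124 122 120 120 121 122 124 124 123
  -95     144 156 170 185 195 204 211 206 188 171 148 112  78  48  59  70  76  94 121 149 173 194 213 225 219 213 207 187 166 144 133 128 123 123 128 134 139 142 145 147 144 142
```

>>> play_rows --pt "-0.4 0 0 0 0 0 0" --pt "-0.4 0 -0.9 0 0 0 0" --pt "-0.4 0 -1.8 0 0 0 0" --pt "-0.15 0 -1.8 0 0 0 0" --pt "0 0 -1.8 0 0 0 0" --pt "0 0 -1.8 0 0 0 0" --pt "0 0 -1.5 0 0 0 0" --pt "0 0 -1.2 0 0 0 0" --pt "0 0 -0.9 0 0 0 0" --pt "0 0 -0.6 0 0 0 0" --pt "0 0 -0.3 0 0 0 0" --pt "0 0 -0.3 0 0 0 0"

```text
time: 10.3
tool_pos: [0.4906, -0.1464, 0.0818]
orientation: [101.0, 90.0, -6.9]
ft_force: [-3.5, 0.7, 12.7]
grip_width: -0.0
```

```bash
python3 -c "
from prof import *
run('c5')
for c in ('top','scene'):
    d=np.load(f'c5_{c}.npy',allow_pickle=True).item()
    crop(d,*((265,215,325,265,12) if c=='top' else (270,155,310,195,14)),f'pics/{c}5.png')" | cut -c1-150
```

```text
top y      0   1   2   3   4   5   6   7   8   9  10  11  12  13  14  15  16  17  18  19  20  21  22  23  24  25  26  27  28  29  30  31  32  33  34  
  -56     125 126 130 133 139 145 150 158 164 171 179 180 181 168 156 137 119 114 118 124 133 140 137 134 136 139 147 159 167 172 176 177 179 180 182 
  -60     178 182 187 190 194 196 200 201 203 203 202 200 194 186 166 146 131 117 120 130 137 140 141 140 140 151 162 175 189 196 200 203 203 204 204 
  -62     197 199 200 201 202 203 203 203 204 204 204 201 197 185 169 150 130 119 121 125 133 141 141 140 144 152 164 179 192 198 203 203 203 203 204 
  -64     203 203 202 202 203 203 203 203 202 202 202 201 195 186 171 148 128 124 123 133 145 147 144 143 146 151 166 181 189 198 201 203 203 202 202 
  -66     201 201 201 201 201 201 201 201 201 201 201 199 193 184 165 144 130 120 121 131 139 141 141 141 140 150 161 175 187 195 199 201 201 201 201 
  -68     201 201 201 201 201 201 201 201 201 201 201 198 194 182 166 148 128 115 118 124 133 139 140 139 143 151 162 177 189 194 199 200 200 201 201 
  -70     202 202 202 202 201 201 201 201 2
[... 3030 characters left out ...]
 109  90  72  53  62  82 105 132 162 192 215 219 222 225 217 211 204 181 154 126 117 119 120 121 
  -86     147 155 166 184 200 216 210 204 197 168 136  99  75  65  55  53  80 108 137 164 189 216 223 222 221 217 210 203 190 164 140 119 122 124 125 
  -89     147 155 164 180 195 212 214 205 196 178 142 101  59  57  56  57  76 103 129 153 178 202 221 220 219 217 208 198 188 170 149 129 122 123 124 
  -92     141 153 167 182 195 211 224 214 204 195 159 112  68  49  57  67  82 110 134 160 180 199 218 222 220 216 208 194 179 161 146 132 122 123 123 
  -95     141 155 170 186 197 207 214 209 190 171 147 111  77  47  60  72  79  96 122 148 171 192 212 223 218 213 208 188 166 144 133 129 125 125 127
```

View pics/top5.png

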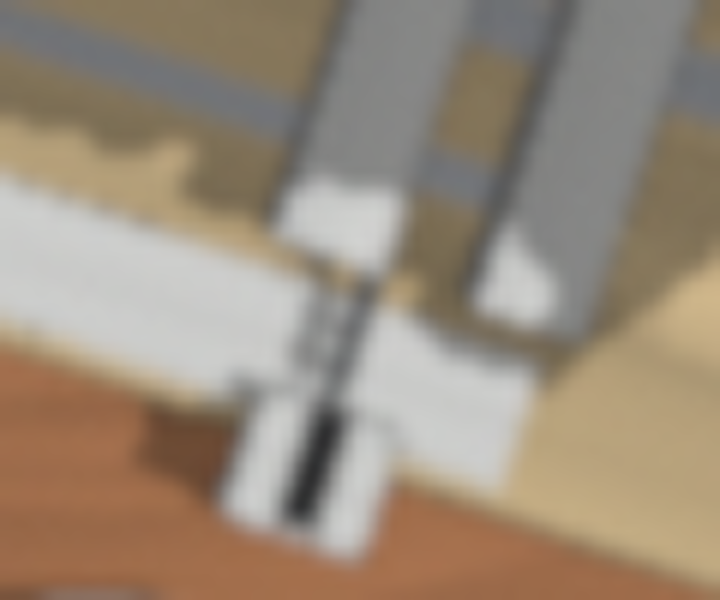

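View pics/scene5.png

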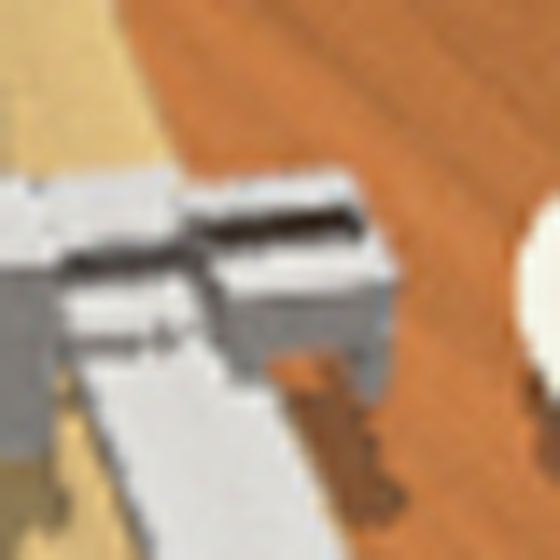

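```bash
cat > fitp.py <<'E'
from prof import *
from scipy.special import erf
from scipy.optimize import least_squares
def box(y,c,w,s): return .5*(erf((y-c+w/2)/s/1.414)-erf((y-c-w/2)/s/1.414))
def measure(tag):
    for c in ("top","scene"):
        d=np.load(f"{tag}_{c}.npy",allow_pickle=True).item(); pp=solve((c,)).x
        yb=np.arange(7.,23.5,.25) if c=="top" else np.arange(6,23,.25)
        B=np.mean([prof(d,c,x,yb,pp=pp) for x in np.arange(-91,-79.5,.5)],0)
        f=lambda q,y:q[0]-q[1]*box(y,q[2],8,q[3])
        b=least_squares(lambda q:f(q,yb)-B,[200,150,15,2]).x
        yp=np.arange(b[2]-10,b[2]+ (22 if c=="top" else 12),.25)
        P=np.mean([prof(d,c,x,yp,pp=pp) for x in np.arange(-69,-59.5,.5)],0)
        if c=="top":
            g=lambda q:q[0]-q[1]*box(yp,q[2],4,b[3])-q[3]*box(yp,q[4],q[5],b[3])
        else: # top face 4 mm + side face behind it
            g=lambda q:q[0]-q[1]*box(yp,q[2],4,b[3])-q[3]*box(yp,q[2]+2+q[5]/2,q[5],b[3])+0*q[4]
        best=min((least_squares(lambda q:g(q)-P,[200,80,c0,60,c0+6,4]) for c0 in (b[2],b[2]+2,b[2]+4,b[2]+8)),key=lambda s:s.cost)
        q=best.x
        print(tag,c,"band",b.round(2),"ptr",q.round(2),"rms",np.sqrt(2*best.cost/len(yp)).round(1),"DIFF",(q[2]-b[2]).round(2))
if __name__=="__main__":
    import sys
    for t in sys.argv[1:]: measure(t)
E
python3 fitp.py c4 c5
```

```text
Traceback (most recent call last):
  File "fitp.py", line 23, in <module>
    for t in sys.argv[1:]: measure(t)
                           ~~~~~~~^^^
  File "fitp.py", line 11, in measure
    b=least_squares(lambda q:f(q,yb)-B,[200,150,15,2]).x
      ~~~~~~~~~~~~~^^^^^^^^^^^^^^^^^^^^^^^^^^^^^^^^^^^
ValueError: `f0` passed has more than 1 dimension.
```

```bash
sed -i 's/return cv2.remap(g,uv\[:,0\],uv\[:,1\],cv2.INTER_LINEAR)/return cv2.remap(g,uv[:,0],uv[:,1],cv2.INTER_LINEAR).ravel()/' prof.py; python3 fitp.py c4 c5
```

```text
c4 top band [208.43 144.09  15.82   1.9 ] ptr [201.77 102.04  23.45  67.88  30.05   5.91] rms 0.3 DIFF 7.63
c4 scene band [222.67 178.53  14.05   2.22] ptr [215.62 109.38  22.02 193.47   3.45   3.37] rms 1.3 DIFF 7.98
c5 top band [209.13 144.61  15.82   1.9 ] ptr [202.54 112.61  16.98  66.11  23.24   6.29] rms 0.5 DIFF 1.16
c5 scene band [222.63 177.83  14.09   2.22] ptr [217.1   14.66  12.44 148.28 -16.83   7.79] rms 1.5 DIFF -1.65
```

About 1.3 mm remains, which is about 3 mm of finger travel. The finger is still pressed.

>>> play_rows --pt "0 0 0.15 0 0 0 0" --pt "0 0 0.3 0 0 0 0" --pt "0 0 0.3 0 0 0 0" --pt "0 0 0.3 0 0 0 0"

```text
time: 10.8
tool_pos: [0.4898, -0.1491, 0.0818]
orientation: [99.7, 90.0, -8.2]
ft_force: [-2.7, 0.9, 11.7]
grip_width: -0.0
```

```bash
python3 -c "
from prof import *
run('c6')
for c in ('top','scene'):
    d=np.load(f'c6_{c}.npy',allow_pickle=True).item()
    crop(d,*((265,215,325,265,12) if c=='top' else (270,155,310,195,14)),f'pics/{c}6.png')" >/dev/null
sed -i 's/P,\[200,80,c0,60,c0+6,4\])/P,[200,100,c0,70 if c=="top" else 190,c0+6,4],**({} if c=="top" else dict(bounds=([150,70,-50,100,-60,2.4],[250,170,60,260,60,4.5]))))/' fitp.py
python3 fitp.py c4 c5 c6
```

```text
c4 top band [208.43 144.09  15.82   1.9 ] ptr [201.77 102.04  23.45  67.88  30.05   5.91] rms 0.3 DIFF 7.63
c4 scene band [222.67 178.53  14.05   2.22] ptr [215.62 109.38  22.02 193.47   3.83   3.37] rms 1.3 DIFF 7.98
c5 top band [209.13 144.61  15.82   1.9 ] ptr [202.54 112.61  16.98  66.11  23.24   6.29] rms 0.5 DIFF 1.16
c5 scene band [222.63 177.83  14.09   2.22] ptr [215.64 126.42  15.73 157.6  -42.25   4.28] rms 1.6 DIFF 1.65
c6 top band [208.39 143.99  15.83   1.9 ] ptr [201.78 111.24  15.73  65.05  22.12   5.84] rms 0.5 DIFF -0.1
c6 scene band [221.97 176.12  14.07   2.17] ptr [217.93 154.28  15.   151.14  31.9    4.01] rms 2.6 DIFF 0.93
```

View pics/top6.png

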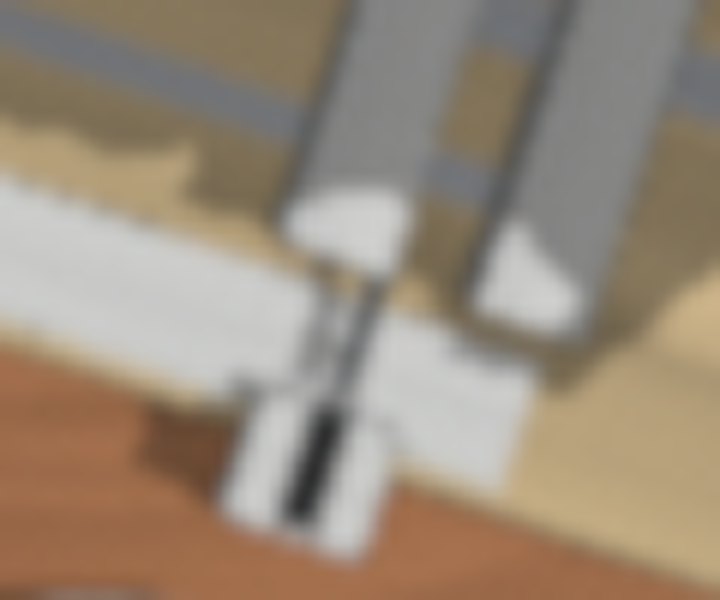

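View pics/scene6.png

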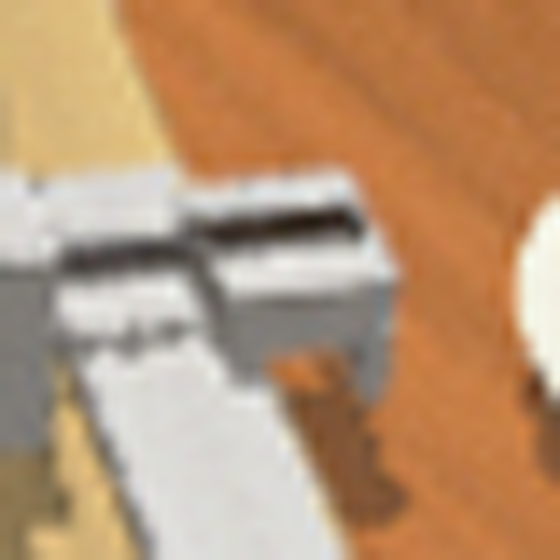

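Top camera says −0.1 mm, scene +0.9 mm (weaker, because the pointer's side face shows). The pointer lines up with the band, so I lift straight off.

>>> play_rows --pt "-0.1 0 0 0 0 0 0" --pt "-0.3 0 0 0 0 0 0" --pt "-1 0 0 0 0 0 0" --pt "-3 0 0 0 0 0 0" --pt "-7 0 0 0 0 0 0" --pt "-11 0 0 0 0 0 0" --pt "-14 0 0 0 0 0 0" --pt "-14 0 0 0 0 0 0" --pt "-14 0 0 0 0 0 0"

```text
time: 11.8
tool_pos: [0.4899, -0.1492, 0.2216]
orientation: [92.2, 89.9, -15.7]
ft_force: [-0.6, 0.0, 0.3]
grip_width: -0.001
```

```bash
python3 -c "
from prof import *
run('c7')
d=np.load('c7_top.npy',allow_pickle=True).item(); crop(d,235,105,405,285,3,'pics/t7.png')" >/dev/null
python3 fitp.py c6 c7
```

```text
c6 top band [208.39 143.99  15.83   1.9 ] ptr [201.78 111.24  15.73  65.05  22.12   5.84] rms 0.5 DIFF -0.1
c6 scene band [221.97 176.12  14.07   2.17] ptr [217.93 154.28  15.   151.14  31.9    4.01] rms 2.6 DIFF 0.93
c7 top band [200.24 138.17  15.83   1.9 ] ptr [194.06 107.12  15.73  62.72  22.13   5.81] rms 0.5 DIFF -0.1
c7 scene band [219.25 175.    14.04   2.2 ] ptr [214.64 151.53  15.03 149.93   7.65   3.98] rms 2.4 DIFF 0.99
```

View pics/t7.png

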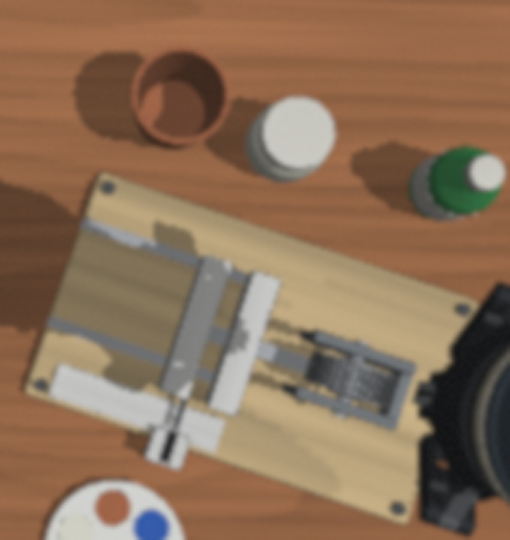

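The pointer at (176,413) runs straight into the band at (169,443). It did not move when the finger lifted, and the cup, jar, bottle and palette are where they were.

```bash
python3 -c "
from station import r
print(r.finish_job())"
```

```text
the job is handed in; nothing more can be done
None
```

I closed the gauge until the sliding fence's pointer lined up with the dark band, then lifted the finger clear and handed the job in. It took about 12 s of the 48 s.

- **How:** I pressed the shut fingertip on top of the wheel with about 12–15 N. I drew it along the gauge's -y in four strokes of 18 mm and one of 15 mm, then 3 mm more with the finger still down. I touched nothing but the wheel.
- **Pointer against band:** the two cameras disagree slightly. The top view puts the pointer 0.1 mm from the middle of the band, on the closed side. The scene view puts it about 1.0 mm on the open side. I trusted the top view, because the scene view also shows the pointer's side face, which makes its fit poorer.
- **After lifting:** both readings stayed within 0.1 mm, so the wheel held its place. The force reading is back to about zero.
- **Surroundings:** the bottle, jar, cup and palette look undisturbed in the last picture. I judged that by eye and did not measure their positions.

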